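Find the loose cap bolt on the filter manifold and hold its cap open

TASK

One of the three steel thumb bolts on the filter manifold has worked loose: tap all three bolt heads from above, one after another from left to right as the robot sees them, to feel which one gives. Then take the loose bolt's head in the gripper, lift its blue cap by it to at least 40 degrees open, and finish still holding it up like that so that the seal under it can be inspected. Leave the bottle, the small box and the beaker standing where they are.

Things in the scene. Friction and masses are not known exactly. Their poses are not given: they have to be found in the camera images.
- manifold: aluminium base plate, 150 x 270 x 12 mm, fixed on the worktop. Origin: centre of its underside. x points away from the robot (yaw within 0.35 rad), y to the left along the row, z up. On it, 80 mm apart along y, stand three fixed white stations (90 x 64 x 40 mm), each shut by a blue hinged cap (upper face 61 mm above the worktop) with a steel thumb bolt through it
- place_left (a point): fixed point on the manifold at the left place, where the centre of that place's bolt head stands while its cap is shut: 30 mm toward the robot and +80 mm along y from the manifold's origin, 83 mm above the worktop
- place_middle (a point): fixed point on the manifold at the middle place, where the centre of that place's bolt head stands while its cap is shut: 30 mm toward the robot and 0 mm along y from the manifold's origin, 83 mm above the worktop
- place_right (a point): fixed point on the manifold at the right place, where the centre of that place's bolt head stands while its cap is shut: 30 mm toward the robot and -80 mm along y from the manifold's origin, 83 mm above the worktop
- bolt_1: steel thumb bolt in a blue cap, at one of the three places (varies; all look alike). Origin: centre of its round upright head, diameter 18, 28 mm tall; shut, the head spans 69 to 97 mm above the worktop, axes as the manifold's. The loose bolt, pressed, gives 6 mm on a spring (1 to 4 N, then a firm stop) and springs back; the tight ones give under 1.5 mm at 15 N
- cap_1 (a joint): blue cap (74 x 58 x 8 mm) that bolt_1 goes through, rad: 0 shut, grows as the edge near the robot lifts, at most 1.3. Hinge axis along the manifold's y, 70 mm behind the bolt's axis, 58 mm above the worktop. The loose bolt's cap lifts freely by the bolt head (1 to 2 N) and falls shut when let go; a cap with a tight bolt does not open
- bolt_2: steel thumb bolt in a blue cap, at one of the three places (varies; all look alike). Origin: centre of its round upright head, diameter 18, 28 mm tall; shut, the head spans 69 to 97 mm above the worktop, axes as the manifold's. The loose bolt, pressed, gives 6 mm on a spring (1 to 4 N, then a firm stop) and springs back; the tight ones give under 1.5 mm at 15 N
- cap_2 (a joint): blue cap (74 x 58 x 8 mm) that bolt_2 goes through, rad: 0 shut, grows as the edge near the robot lifts, at most 1.3. Hinge axis along the manifold's y, 70 mm behind the bolt's axis, 58 mm above the worktop. The loose bolt's cap lifts freely by the bolt head (1 to 2 N) and falls shut when let go; a cap with a tight bolt does not open
- bolt_3: steel thumb bolt in a blue cap, at one of the three places (varies; all look alike). Origin: centre of its round upright head, diameter 18, 28 mm tall; shut, the head spans 69 to 97 mm above the worktop, axes as the manifold's. The loose bolt, pressed, gives 6 mm on a spring (1 to 4 N, then a firm stop) and springs back; the tight ones give under 1.5 mm at 15 N
- cap_3 (a joint): blue cap (74 x 58 x 8 mm) that bolt_3 goes through, rad: 0 shut, grows as the edge near the robot lifts, at most 1.3. Hinge axis along the manifold's y, 70 mm behind the bolt's axis, 58 mm above the worktop. The loose bolt's cap lifts freely by the bolt head (1 to 2 N) and falls shut when let go; a cap with a tight bolt does not open
- white_bottle: white reagent bottle with blue cap, diameter 33 mm, 66 mm tall, origin at the centre of its underside; a bystander standing left of the manifold
- coverslip_box: small blue and white box, 31 x 31 x 20 mm, origin at the centre of its underside; a bystander right of the manifold
- beaker: clear beaker, diameter 45 mm, 58 mm tall, origin at the centre of its underside; a bystander in front of the manifold

How it is judged:
By the outcome, as a careful person would: the job done as asked, in the order asked, and still so for the second after the job is handed in, while the arm keeps its last pose, push and grip.
It also fails if it takes over 56 s, if anything falls off the work surface, if the arm or the gripper's body presses on something with over 40 N, if the wrist force passes 120 N, or if a joint passes its speed limit or range.

ROBOT

A 6-joint arm with a two-finger parallel gripper is mounted at the origin on a cart in front of the work surface, level with it; the furniture and walls round the work are solid. World frame = base frame: x ahead of the robot, y to its left, z up, the work surface at z = 0. Lengths are in mm, angles in rad, forces in N, time in s.
With the tool pointing down it reaches from about 350 to 775 mm from the base axis. Payload 7.3 kg.
Tool frame: the origin (TCP) lies on the front face of the gripper's body, between the roots of the fingers; the fingertips stand arm.tips_ahead ahead of it and the grasp point (between the pads) lies 47 mm ahead of it (arm.tips_ahead is the distance from the TCP to the fingertips, in mm); x points along the fingers, y is the direction in which the jaws open and shut, and the axes are right-handed (so a half turn about x gives the same grasp; the last joint's range is limited). The gripper opens to 92 mm and grips with 3 to 60 N. Pads are 19 mm wide; open, the fingers measure 130 mm over their backs; the gripper's body (75 mm by 190 mm) begins 47 mm behind the grasp point.
Start: joints at [-1.4, 0.342, 1.524, -0, 1.275, -0.146], TCP at [163.573, -498.881, 292.241] pointing down, gripper open.
Joint ranges: [-2.53, 2.53], [-0.77, 2.02], [0.04, 2.7], [-1, 4.14], [0.28, 2.66], [-3.11, 3.11]. Speed limits (rad/s): [2.57, 2.57, 3.14, 3.14, 3.14, 3.14].

INTERFACE

Orientations are given as a rotation vector (axis times angle).
In Python, from workcell import monitor, optics, hand_in, spotter, arm gives the robot as it stands. The module is installed in compiled form; this text tells all that it offers.
- The arm moves only by the tool carry_out, never from a script. Its argument "targets" is text: rows parted by semicolons, each of 7 numbers parted by spaces: the shift along the tool's x, y, z in m, then the turn, a rotation vector about the tool's x, y, z in degrees, then the closure in counts, from 0 (fully open) to 255 (shut). A call has 1 to 12 rows; each row is the pose to reach, as a shift and turn from the pose measured when the call began, along the tool's axes at that moment; what a row does not reach only later rows make up. A row lasts 1/10 s, in which the tool goes at most 50 mm and 8.59 degrees, less where a joint would pass 70% of its speed; a pose out of reach is approached as far as the arm can. A call with a gripper value outside its range is refused whole. The fingers move at their own pace and stop on an object; the grip force is fixed at half the most. Time passes only in rows, so rows that repeat a pose let the fingers close. It gives the time, the measured TCP pose, the force and the opening at its end, in the units of the state.
- monitor.get_state(): the state, without advancing time (a new reading comes with each control period).
- optics.camera(name): name is "side" or "top"; returns a dict with "color" (480x640x3 uint8, red, green, blue), "fx", "fy", "cx", "cy" (pixels), "eye" and "rotation" of the camera in the world. Camera axes: x right, y down, z forward; pixel columns grow to the right and rows downward; lengths in mm; the calibration is good to about 2 mm. A picture is of the moment at which its call begins. There is no depth.
- hand_in(): hands the job in, once; it reports no verdict.
Trained networks look in a picture, given as the dict that the camera call returned (one of the last four; its "shot" number tells which), for a name from the list of things; names that differ only in an ending like _2 or _b are one class to them, and where a whole thing is asked for, a point or a joint stands for the part that bears it (a point fixed in the world has none). Each returns a list of dicts, best first, with "score" (0 to 1); they miss things now and then, are a little off and sometimes report something else, mostly with a low value. They report only what shows in the picture. A call takes as long as a camera call.
- spotter.look_for(picture, name): "box" ([centre column, centre row, width, height] in pixels, round what is visible of it).
- spotter.mark_of(picture, name): "location" ([column, row] in pixels: a listed point, or the origin of a listed thing).
The state is a dict: "time": time; "joints": joint angles; "joint_velocities": joint speeds; "joint_efforts": joint torques, N m; "ee_pos": TCP position; "tcp_rot": TCP orientation; "force": force on the tool from outside, world axes, zero at the start; "wrist_torque": the same for the moment, N m; "opening": opening from 0.0 (shut) to 1.0 (fully open).
Only numpy, scipy, OpenCV 4.12 (cv2) and the standard library are available. Lean on these libraries where they do the work, as an engineer would, in place of code of your own. Each camera call takes 0.05 s, during which the arm holds its last target.

## Working session

There is one attempt and no reset: what is moved stays moved. The work goes in short steps, Python scripts to look and compute and a tool call to move; the robot and the scene stay as the last step left them, time stands still between calls to the robot, and variables do not carry over. Pictures are saved under pics/ and viewed, and the job is handed in when it is done.

Besides the shell and the picture viewer there is one more tool, called after "Call:" as name(argument=value, ...) on one line, values as JSON. carry_out: Moves the arm, as the interface text tells. Its arguments: {"type":"object","properties":{"targets":{"type":"string"}},"required":["targets"]}

```bash
mkdir -p pics
python3 - <<'E'
from workcell import monitor, optics, spotter, arm
import cv2,numpy as np
s=monitor.get_state(); print(s); print(arm.tips_ahead)
for n in("top","side"):
    p=optics.camera(n); cv2.imwrite(f"pics/{n}0.png",p["color"][:,:,::-1])
    print(n,p["fx"],p["fy"],p["cx"],p["cy"],p["eye"],np.array(p["rotation"]).tolist())
    for t in("manifold","place_left","place_middle","place_right","bolt_1","white_bottle","coverslip_box","beaker"):
        print(t,[(np.round(d["location"],1).tolist(),round(d["score"],2)) for d in spotter.mark_of(p,t)][:5])
E
```

```text
{'time': 0.0, 'joints': array([-1.40000507e+00,  3.42719953e-01,  1.52500823e+00, -1.20584973e-05,
        1.27540565e+00, -1.45987706e-01]), 'joint_velocities': array([-0.00142972,  0.0009266 , -0.00065717,  0.00134626,  0.00083434,
       -0.00176119]), 'joint_efforts': array([-5.58552238e-04, -4.31242812e+01, -2.44221586e+01,  7.18661374e-02,
        5.59503108e-02, -1.02998317e-04]), 'ee_pos': array([ 163.51327162, -498.56492698,  291.54939558]), 'tcp_rot': array([ 2.05095853,  0.32920335, -2.05102218]), 'force': array([-0.07711533, -0.20166262, -0.75368049]), 'wrist_torque': array([0.0354857 , 0.00154921, 0.06566284]), 'opening': 0.9976742995095552}
65.5
top 569.1217538404844 569.1217538404844 330.46877147722347 238.50759212900607 [358.51071196 224.04726523 933.98316094] [-2.150997316056599, 2.11547220012111, -0.19407073731123037]
manifold []
place_left []
place_middle [([347.3, 213.1], 0.29)]
place_right []
bolt_1 [([300.4, 224.1], 0.64), ([350.8, 215.9], 0.51), ([402.0, 205.9], 0.48)]
white_bottle [([248.5, 224.7], 0.92)]
coverslip_box [([454.0, 227.6], 0.97), ([350.4, 212.1], 0.23)]
beaker [([356.5, 285.7], 0.93)]
side 532.1013488615324 532.1013488615324 321.73106190926984 242.3443185265244 [234.64894523 838.07461596 569.81648983] [-0.5887309415068774, 2.552673912602493, -1.3244720788077602]
manifold []
place_left []
place_middle []
place_right []
bolt_1 [([337.7, 210.9], 0.7), ([323.1, 233.5], 0.59), ([312.7, 261.1], 0.55)]
white_bottle [([274.3, 334.7], 0.74)]
coverslip_box [([366.9, 222.2], 0.58)]
beaker [([381.9, 280.5], 0.68), ([311.5, 263.0], 0.58), ([272.3, 339.1], 0.57)]
```

View pics/top0.png

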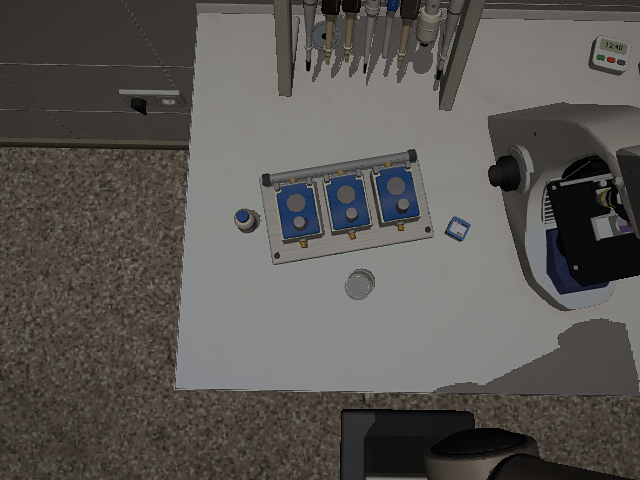

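View pics/side0.png

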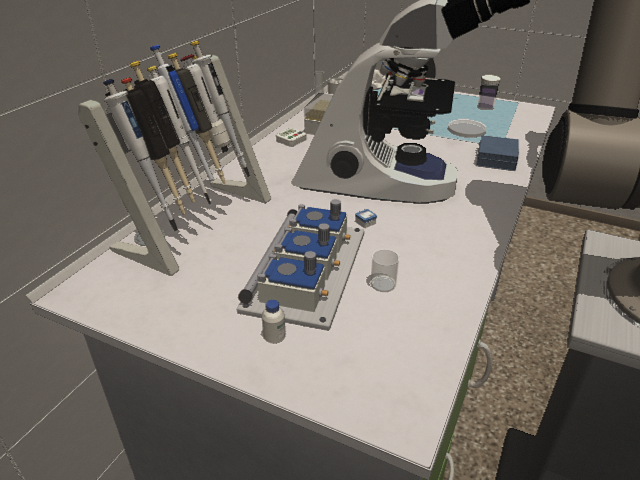

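```bash
cat > h.py <<'E'
import numpy as np
from scipy.spatial.transform import Rotation as R
def cam(p): return p["fx"],p["cx"],p["cy"],np.array(p["eye"]),R.from_rotvec(p["rotation"]).as_matrix()
CT=(569.1217538404844,330.46877147722347,238.50759212900607,np.array([358.51071196,224.04726523,933.98316094]),R.from_rotvec([-2.150997316056599, 2.11547220012111, -0.19407073731123037]).as_matrix())
CS=(532.1013488615324,321.73106190926984,242.3443185265244,np.array([234.64894523,838.07461596,569.81648983]),R.from_rotvec([-0.5887309415068774, 2.552673912602493, -1.3244720788077602]).as_matrix())
def proj(c,X):
    f,cx,cy,e,M=c; v=M.T@(np.asarray(X)-e); return np.array([f*v[0]/v[2]+cx,f*v[1]/v[2]+cy])
def onz(c,uv,z):
    f,cx,cy,e,M=c; d=M@np.array([(uv[0]-cx)/f,(uv[1]-cy)/f,1]); return e+d*(z-e[2])/d[2]
E
python3 - <<'E'
from h import *
for n,c,b in(("top",CT,[(300.4,224.1),(350.8,215.9),(402,205.9)]),("side",CS,[(312.7,261.1),(323.1,233.5),(337.7,210.9)])):
    for q in b: print(n,onz(c,q,83).round(1))
for q,z in(((248.5,224.7),0),((454,227.6),0),((356.5,285.7),0)): print(onz(CT,q,z).round(1))
for q in ((274.3,334.7),(366.9,222.2),(381.9,280.5)): print(onz(CS,q,0).round(1))
E
```

```text
top [530.1 265.5  83. ]
top [544.2 188.8  83. ]
top [561.3 110.3  83. ]
side [527.1 266.8  83. ]
side [545.3 193.1  83. ]
side [552.9 119.3  83. ]
[544.3 356.2   0. ]
[545.4  12.2   0. ]
[445.3 174.8   0. ]
[546.8 356.7   0. ]
[538.2   9.8   0. ]
[447.7 166.6   0. ]
```

Top view: bolts are at about (299,223), (352,214) and (403,205), with the beaker at (360,284) in front. Side view: the three heads stand at (311,262), (323,234) and (336,210). Next I'll refine the manifold pose.

Run:
```python
from h import *
import cv2
a=cv2.imread("pics/top0.png")[135:305,230:480]; cv2.imwrite("pics/tc.png",cv2.resize(a,None,fx=3.2,fy=3.2,interpolation=cv2.INTER_CUBIC))
a=cv2.imread("pics/side0.png")[190:350,230:410]; cv2.imwrite("pics/sc.png",cv2.resize(a,None,fx=3.6,fy=3.6,interpolation=cv2.INTER_CUBIC))
```

```text
(no output)
```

View pics/tc.png

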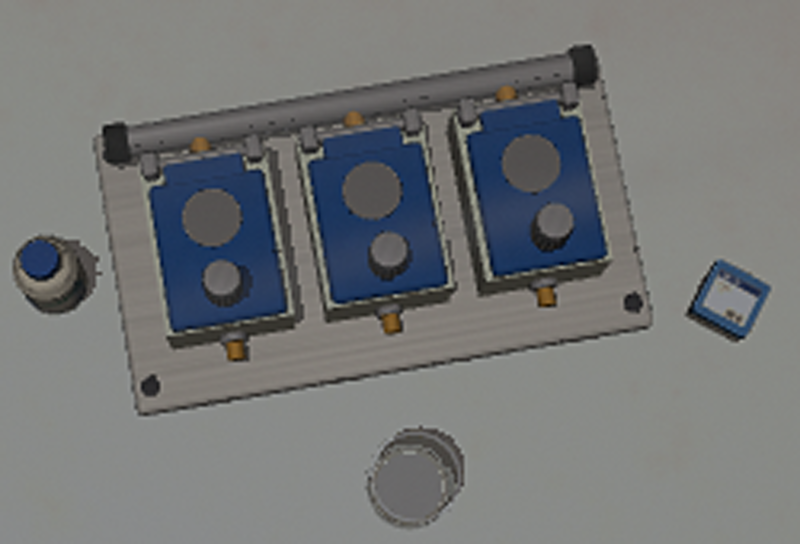

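View pics/sc.png

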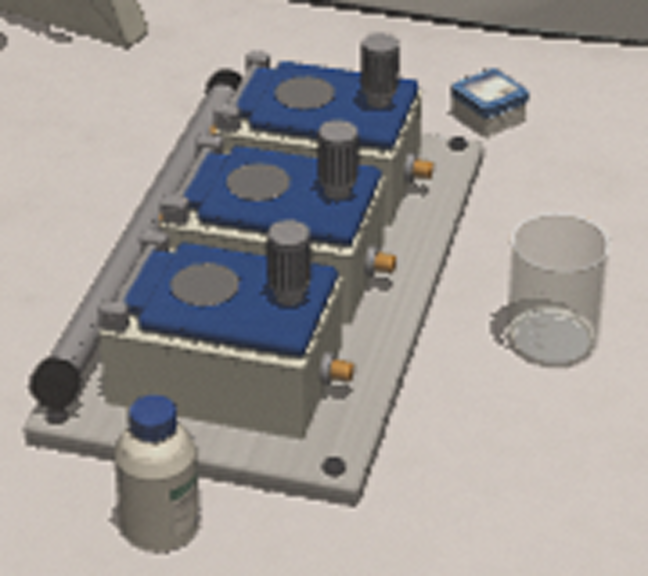

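```bash
cat >> h.py <<'E'
def W(m,l):
    c,s=np.cos(m[2]),np.sin(m[2]); return np.array([m[0]+c*l[0]-s*l[1],m[1]+s*l[0]+c*l[1],l[2]])
E
python3 - <<'E'
from h import *
from scipy.optimize import least_squares
T=[((221,278),(-30,80,97)),((389,250),(-30,0,97)),((554,223),(-30,-80,97)),((141,411),(-75,135,12)),((650,323),(-75,-135,12)),((97,135),(75,135,12))]
S=[((289,231),(-30,80,97)),((339,132),(-30,0,97)),((380,42),(-30,-80,97)),((355,492),(-75,135,12)),((28,432),(75,135,12)),((484,146),(-75,-135,12))]
T=[(np.array(a)/3.2+(230,135),l,CT) for a,l in T];S=[(np.array(a)/3.6+(230,190),l,CS) for a,l in S]
for D in(T,S,T+S):
    f=lambda m:np.concatenate([proj(c,W(m,l))-a for a,l,c in D])
    r=least_squares(f,[570,180,.2],x_scale=[1,1,.01]); print(r.x.round(3),r.fun.round(1))
    for y in(80,0,-80): print(W(r.x,(-30,y,97)).round(1))
from workcell import monitor
s=monitor.get_state(); print(R.from_rotvec(s["tcp_rot"]).as_matrix().round(4))
E
```

```text
[5.75534e+02 1.93677e+02 1.87000e-01] [ 0.2 -0.3  0.1 -0.4  0.6 -0.7 -1.3  0.9  1.6  0.9 -1.3 -0.4]
[531.2 266.7  97. ]
[546.1 188.1  97. ]
[561.  109.5  97. ]
[5.73430e+02 1.98664e+02 1.94000e-01] [ 0.1  0.9 -0.2 -0.2  0.1  0.1  1.5  0.3 -1.9 -0.6  0.5 -1.3]
[528.6 271.4  97. ]
[544.  192.9  97. ]
[559.4 114.4  97. ]
[5.75007e+02 1.95059e+02 1.91000e-01] [-0.7  0.2 -0.7 -0.1 -0.2 -0.5 -2.   1.5  0.9  0.9 -2.2  0.1  0.1 -0.7
 -0.2 -1.5  0.2 -1.   1.2 -1.5 -1.7 -2.5  0.7 -2.3]
[530.4 267.9  97. ]
[545.5 189.4  97. ]
[560.7 110.8  97. ]
[[ 0.000e+00  3.115e-01 -9.502e-01]
 [-1.000e-04 -9.502e-01 -3.115e-01]
 [-1.000e+00  1.000e-04  0.000e+00]]
```

Run:
```python
from h import *
for q in((490,120),(490,175),(525,280),(560,312),(610,310)):
    print(q,*[onz(CT,q,z).round(0)[:2] for z in(0,60,250)])
for q in((300,190),(455,197),(335,110),(440,20),(520,0),(500,165)):
    print('s',q,*[onz(CS,q,z).round(0)[:2] for z in(0,250,350)])
for q in((285,95),(447,108)): print('stand',onz(CT,q,0).round(0),onz(CT,q,200).round(0))
```

```text
(490, 120) [737. -54.] [712. -37.] [635.  20.]
(490, 175) [638. -51.] [620. -34.] [563.  22.]
(525, 280) [ 459. -103.] [453. -82.] [432. -16.]
(560, 312) [ 408. -158.] [ 405. -134.] [395. -56.]
(610, 310) [ 412. -241.] [ 409. -211.] [ 398. -116.]
s (300, 190) [716. -45.] [505. 342.] [420. 497.]
s (455, 197) [ 407. -163.] [332. 276.] [301. 452.]
s (335, 110) [ 842. -500.] [576.  87.] [469. 322.]
s (440, 20) [  874. -1714.] [ 594. -594.] [ 481. -147.]
s (520, 0) [  619. -2341.] [ 450. -946.] [ 383. -388.]
s (500, 165) [ 350. -356.] [299. 168.] [279. 377.]
stand [776. 302.  -0.] [686. 285. 200.]
stand [757.  20.   0.] [672.  64. 200.]
```

```bash
python3 - <<'E'
from h import *
a=np.array([740,-130,0.]);b=np.array([410,-200,0.]);n=np.cross(b-a,[0,0,1.]);n/=np.linalg.norm(n)
f,cx,cy,e,M=CS
for q in((440,10),(525,0),(415,0),(455,197),(300,190),(480,25),(385,45)):
    d=M@np.array([(q[0]-cx)/f,(q[1]-cy)/f,1]);t=n@(a-e)/(n@d);X=e+t*d;print(q,X.round(0),proj(CT,X).round(0))
E
cat > crop.py <<'E'
import cv2
a=cv2.imread("pics/top0.png")[80:480,400:640];cv2.imwrite("pics/t2.png",cv2.resize(a*1,None,fx=1.5,fy=1.5))
a=cv2.imread("pics/side0.png")[0:240,280:640];cv2.imwrite("pics/s2.png",cv2.resize(a,None,fx=2,fy=2))
E
python3 crop.py
```

```text
(440, 10) [ 493. -182.  359.] [719. 214.]
(525, 0) [ 353. -212.  382.] [781. 352.]
(415, 0) [ 538. -173.  373.] [715. 168.]
(455, 197) [ 414. -199.  -21.] [579. 309.]
(300, 190) [ 760. -126.  -52.] [520. 119.]
(480, 25) [ 420. -198.  337.] [726. 286.]
(385, 45) [ 586. -163.  291.] [655. 149.]
```

View pics/s2.png

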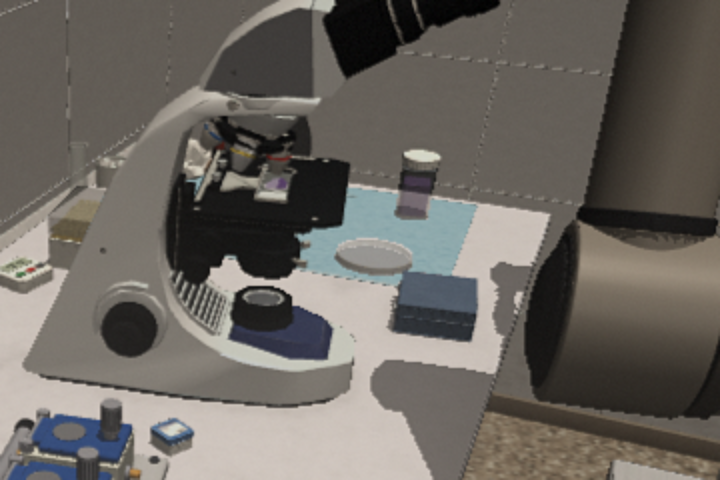

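View pics/t2.png

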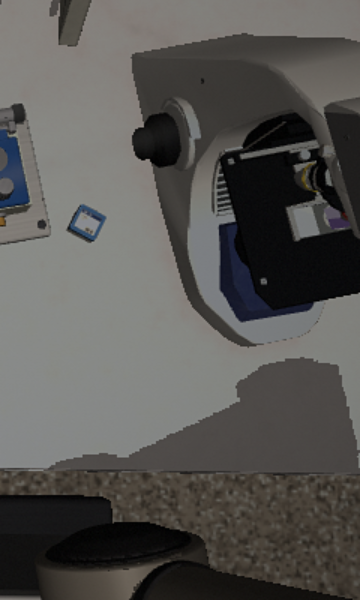

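The side view shows the microscope eyepiece near (500,10), at about z 380 and above, reaching toward the robot. I'll swing over it high, with the gripper closed.

Call:
carry_out(targets="-0.3 -0.13 0 0 0 0 255;-0.3 -0.13 0 0 0 0 255;-0.3 -0.13 0 0 0 0 255;-0.3 -0.13 0 0 0 0 255;-0.3 -0.13 0 0 0 0 255;-0.3 -0.13 0 0 0 0 255;-0.3 -0.13 0 0 0 0 255;-0.3 -0.13 0 0 0 0 255;-0.3 -0.13 0 0 0 0 255")

```text
time: 1.8
ee_pos: [123.1, -375.4, 592.0]
tcp_rot: [2.05, 0.327, -2.05]
force: [0.1, -0.9, -0.6]
opening: 0.269
```

```bash
cat >> h.py <<'E'
YAW=.191
def go(s,tgt,yaw=YAW,tilt=0):
    # tool x down, tool y = -manifold y ; tilt deg: top of tool leans toward +x(manifold)
    Rm=R.from_rotvec(s["tcp_rot"]).as_matrix()
    y=np.array([np.sin(yaw),-np.cos(yaw),0]);x=np.array([0,0,-1.]);z=np.cross(x,y)
    G=R.from_rotvec(-y*np.radians(tilt)).as_matrix()@np.stack([x,y,z],1)
    print("shift m",(Rm.T@(np.array(tgt)-s["ee_pos"])/1000).round(4),"turn",np.degrees(R.from_matrix(Rm.T@G).as_rotvec()).round(2))
def st():
    from workcell import monitor
    s=monitor.get_state();print("t",round(s["time"],2),"pos",s["ee_pos"].round(1),"F",s["force"].round(2),"open",round(s["opening"],3),"q",s["joints"].round(2));return s
E
python3 - <<'E'
from h import *
s=st();
for t in([300,-200,590],[480,150,590],[480,150,300]): go(s,t)
E
```

```text
t 1.8 pos [ 123.1 -375.4  592. ] F [ 0.13 -0.9  -0.56] open 0.269 q [-1.45  0.05  1.1   0.    2.   -0.19]
shift m [ 0.0019 -0.1115 -0.2227] turn [ 7.2   0.   -0.04]
shift m [ 0.0016 -0.3881 -0.5028] turn [ 7.2   0.   -0.04]
shift m [ 0.2916 -0.3883 -0.5028] turn [ 7.2   0.   -0.04]
```

Call:
carry_out(targets="0 -0.11 -0.22 0 0 0 255;0 -0.11 -0.22 0 0 0 255;0 -0.11 -0.22 0 0 0 255;0 -0.11 -0.22 0 0 0 255;0 -0.11 -0.22 0 0 0 255;0 -0.39 -0.5 7.2 0 0 255;0 -0.39 -0.5 7.2 0 0 255;0 -0.39 -0.5 7.2 0 0 255;0 -0.39 -0.5 7.2 0 0 255;0 -0.39 -0.5 7.2 0 0 255;0 -0.39 -0.5 7.2 0 0 255;0 -0.39 -0.5 7.2 0 0 255")

```text
time: 3.0
ee_pos: [453.4, 105.0, 589.5]
tcp_rot: [2.117, 0.203, -2.124]
force: [1.7, -0.6, 1.2]
opening: 0.005
```

Run:
```python
from h import *
s=st();
for t in([480,200,400],[530.4,267.9,230],[530.4,267.9,190]): go(s,t)
```

```text
t 3.0 pos [453.4 105.  589.5] F [ 1.66 -0.62  1.22] open 0.005 q [ 0.06  0.19  0.93 -0.    2.02  1.44]
shift m [ 0.1893 -0.0883 -0.0449] turn [ 0.03  0.21 -0.02]
shift m [ 0.3591 -0.1454 -0.108 ] turn [ 0.03  0.21 -0.02]
shift m [ 0.3991 -0.1455 -0.1081] turn [ 0.03  0.21 -0.02]
```

Call:
carry_out(targets="0.36 -0.145 -0.108 0 0 0 255;0.36 -0.145 -0.108 0 0 0 255;0.36 -0.145 -0.108 0 0 0 255;0.36 -0.145 -0.108 0 0 0 255;0.36 -0.145 -0.108 0 0 0 255;0.36 -0.145 -0.108 0 0 0 255;0.36 -0.145 -0.108 0 0 0 255;0.36 -0.145 -0.108 0 0 0 255;0.395 -0.145 -0.108 0 0 0 255;0.395 -0.145 -0.108 0 0 0 255;0.395 -0.145 -0.108 0 0 0 255")

```text
time: 4.1
ee_pos: [529.8, 267.1, 193.1]
tcp_rot: [2.113, 0.202, -2.128]
force: [-0.2, 0.3, 0.5]
opening: 0.004
```

Run:
```python
from h import *
s=st(); go(s,[530.4,267.9,175])
from workcell import optics
import cv2
tip=s["ee_pos"]+R.from_rotvec(s["tcp_rot"]).as_matrix()[:,0]*65.5
print("tip",tip,proj(CT,tip),proj(CS,tip))
a=optics.camera("top")["color"][:,:,::-1][155:285,240:440];b=optics.camera("side")["color"][:,:,::-1][170:300,230:430]
cv2.imwrite("pics/c1.png",cv2.resize(np.vstack([a,b]),None,fx=2.3,fy=2.3,interpolation=cv2.INTER_CUBIC))
```

```text
t 4.1 pos [529.8 267.1 193.1] F [-0.2   0.34  0.54] open 0.004 q [0.34 0.56 1.46 0.   1.13 1.72]
shift m [ 0.0181 -0.0007 -0.0009] turn [ 0.03  0.41 -0.06]
tip [529.36642444 266.96757279 127.5824077 ] [298.02962739 218.46486082] [311.04432498 236.49823143]
```

View pics/c1.png

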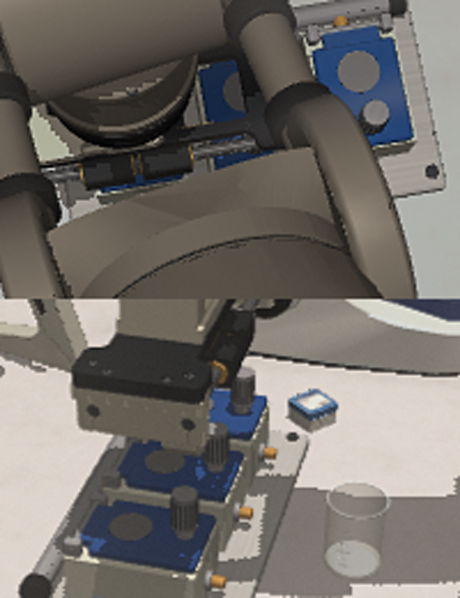

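Side view: the gripper body's end is at about (295,225) and hides the fingers. The left head's top is visible below it at about (310,253), consistent with the tip projection at (311,236). Now descending.

Call:
carry_out(targets="0.02 0 -0.001 0 0.4 0 255;0.026 0 -0.001 0 0.4 0 255;0.028 0 -0.001 0 0.4 0 255;0.028 0 -0.001 0 0.4 0 255;0.028 0 -0.001 0 0.4 0 255")

```text
time: 4.7
ee_pos: [532.6, 267.6, 169.1]
tcp_rot: [2.13, 0.204, -2.113]
force: [-0.1, -0.2, 0.5]
opening: 0.003
```

Call:
carry_out(targets="0.001 0 0 0 0 0 255;0.002 0 0 0 0 0 255;0.002 0 0 0 0 0 255")

```text
time: 5.0
ee_pos: [532.6, 267.6, 167.1]
tcp_rot: [2.13, 0.204, -2.113]
force: [0.9, -0.0, 0.4]
opening: 0.005
```

Call:
carry_out(targets="0.001 0 0 0 0 0 255;0.001 0 0 0 0 0 255")

```text
time: 5.2
ee_pos: [532.5, 267.6, 166.0]
tcp_rot: [2.129, 0.204, -2.114]
force: [-0.2, -0.3, 0.1]
opening: 0.002
```

Run:
```python
from h import *
s=st(); go(s,[530.4,267.9,163])
```

```text
t 5.2 pos [532.5 267.6 166. ] F [-0.17 -0.27  0.14] open 0.002 q [ 0.34  0.59  1.49 -0.    1.05  1.72]
shift m [ 0.0029 -0.0007  0.002 ] turn [-0.   -0.43  0.01]
```

Call:
carry_out(targets="0.001 -0.001 0.002 0 -0.4 0 255;0.002 -0.001 0.002 0 -0.4 0 255;0.002 -0.001 0.002 0 -0.4 0 255")

```text
time: 5.5
ee_pos: [530.2, 268.2, 163.7]
tcp_rot: [2.121, 0.203, -2.121]
force: [-0.2, 0.5, 0.6]
opening: 0.006
```

Call:
carry_out(targets="0.001 0 0 0 0 0 255;0.001 0 0 0 0 0 255")

```text
time: 5.7
ee_pos: [530.3, 268.3, 162.7]
tcp_rot: [2.121, 0.203, -2.121]
force: [-0.4, 0.5, 0.8]
opening: 0.005
```

Call:
carry_out(targets="0.001 0 0 0 0 0 255;0.001 0 0 0 0 0 255")

```text
time: 5.9
ee_pos: [530.3, 268.3, 162.3]
tcp_rot: [2.122, 0.204, -2.121]
force: [-1.8, -1.0, 4.4]
opening: 0.002
```

Call:
carry_out(targets="0.001 0 0 0 0 0 255;0.001 0 0 0 0 0 255")

```text
time: 6.1
ee_pos: [530.3, 268.3, 162.2]
tcp_rot: [2.123, 0.204, -2.12]
force: [-2.7, -0.9, 6.6]
opening: 0.004
```

Call:
carry_out(targets="0.001 0 0 0 0 0 255;0.002 0 0 0 0 0 255;0.002 0 0 0 0 0 255")

```text
time: 6.4
ee_pos: [530.3, 268.3, 161.8]
tcp_rot: [2.123, 0.204, -2.119]
force: [-3.7, -1.0, 12.3]
opening: 0.007
```

Run:
```python
from h import *
s=st(); go(s,[530.4,267.9,185]); go(s,[545.5,189.4,185]); go(s,[545.5,189.4,166])
```

```text
t 6.4 pos [530.3 268.3 161.8] F [-3.74 -0.99 12.27] open 0.007 q [0.34 0.59 1.5  0.   1.05 1.72]
shift m [-0.0232  0.0004 -0.0001] turn [ 0.01 -0.12  0.02]
shift m [-0.0233  0.0803 -0.    ] turn [ 0.01 -0.12  0.02]
shift m [-0.0043  0.0804  0.    ] turn [ 0.01 -0.12  0.02]
```

Left is tight: it gave about 0.7 mm at 12 N. Now the middle bolt.

Call:
carry_out(targets="-0.023 0 0 0 0 0 255;-0.023 0 0 0 0 0 255;-0.023 0.08 0 0 -0.1 0 255;-0.023 0.08 0 0 -0.1 0 255;-0.023 0.08 0 0 -0.1 0 255;-0.023 0.08 0 0 -0.1 0 255;-0.005 0.08 0 0 -0.1 0 255;-0.002 0.08 0 0 -0.1 0 255;-0.002 0.08 0 0 -0.1 0 255")

```text
time: 7.3
ee_pos: [544.8, 190.6, 163.0]
tcp_rot: [2.119, 0.205, -2.122]
force: [-1.6, 0.5, 0.5]
opening: 0.005
```

Call:
carry_out(targets="0.001 0 0 0 0 0 255;0.001 0 0 0 0 0 255")

```text
time: 7.5
ee_pos: [544.9, 191.1, 162.4]
tcp_rot: [2.119, 0.206, -2.121]
force: [0.2, -0.2, 0.4]
opening: 0.003
```

Call:
carry_out(targets="0.001 0 0 0 0 0 255;0.001 0 0 0 0 0 255")

```text
time: 7.7
ee_pos: [545.0, 191.3, 161.7]
tcp_rot: [2.12, 0.206, -2.12]
force: [0.3, 0.2, 0.4]
opening: 0.005
```

Call:
carry_out(targets="0.001 0 0 0 0 0 255;0.002 0 0 0 0 0 255;0.002 0 0 0 0 0 255")

```text
time: 8.0
ee_pos: [545.0, 191.3, 159.7]
tcp_rot: [2.12, 0.206, -2.121]
force: [-0.9, 0.2, 2.2]
opening: 0.005
```

Call:
carry_out(targets="0.001 0 0 0 0 0 255;0.002 0 0 0 0 0 255;0.002 0 0 0 0 0 255")

```text
time: 8.3
ee_pos: [545.0, 191.3, 157.7]
tcp_rot: [2.12, 0.206, -2.121]
force: [-0.8, 0.6, 3.5]
opening: 0.009
```

Call:
carry_out(targets="0.001 0 0 0 0 0 255;0.002 0 0 0 0 0 255;0.002 0 0 0 0 0 255")

```text
time: 8.6
ee_pos: [544.9, 191.3, 155.7]
tcp_rot: [2.12, 0.206, -2.121]
force: [-2.4, -0.2, 4.6]
opening: 0.011
```

Run:
```python
from h import *
s=st(); go(s,[545.5,189.4,185]); go(s,[560.6,110.9,185]); go(s,[560.6,110.9,164])
```

```text
t 8.6 pos [544.9 191.3 155.7] F [-2.44 -0.23  4.6 ] open 0.011 q [0.2  0.57 1.55 0.   1.02 1.58]
shift m [-0.0293  0.0019 -0.0002] turn [0.12 0.02 0.05]
shift m [-0.0293  0.0819  0.    ] turn [0.12 0.02 0.05]
shift m [-0.0083  0.0819  0.    ] turn [0.12 0.02 0.05]
```

The middle bolt gives about 6 mm at 1 to 4.6 N, so it is the loose one. I still have to tap the right one, as asked.

Call:
carry_out(targets="-0.03 0 0 0 0 0 255;-0.03 0 0 0 0 0 255;-0.03 0.082 0 0 0 0 255;-0.03 0.082 0 0 0 0 255;-0.03 0.082 0 0 0 0 255;-0.03 0.082 0 0 0 0 255;-0.015 0.082 0 0 0 0 255;-0.009 0.082 0 0 0 0 255;-0.009 0.082 0 0 0 0 255")

```text
time: 9.5
ee_pos: [560.0, 111.7, 163.6]
tcp_rot: [2.117, 0.208, -2.123]
force: [0.2, -0.8, -0.7]
opening: 0.002
```

Call:
carry_out(targets="0.001 0 0 0 0 0 255;0.001 0 0 0 0 0 255")

```text
time: 9.7
ee_pos: [560.0, 112.2, 162.8]
tcp_rot: [2.117, 0.208, -2.122]
force: [-0.5, -0.4, -0.5]
opening: 0.001
```

Call:
carry_out(targets="0.001 0 0 0 0 0 255;0.001 0 0 0 0 0 255")

```text
time: 9.9
ee_pos: [560.1, 112.3, 162.5]
tcp_rot: [2.118, 0.208, -2.121]
force: [-1.3, -0.2, 3.6]
opening: 0.008
```

Call:
carry_out(targets="0.001 0 0 0 0 0 255;0.002 0 0 0 0 0 255;0.002 0 0 0 0 0 255")

```text
time: 10.2
ee_pos: [560.1, 112.3, 161.8]
tcp_rot: [2.119, 0.208, -2.12]
force: [-5.4, -0.3, 11.5]
opening: 0.005
```

Right is tight: about 0.8 mm at 11.5 N. Going back over the middle bolt with the gripper half open.

Call:
carry_out(targets="-0.04 0 0 0 0 0 255;-0.04 0 0 0 0 0 255;-0.04 -0.08 0 0 0 0 255;-0.04 -0.08 0 0 0 0 120;-0.04 -0.08 0 0 0 0 120;-0.04 -0.08 0 0 0 0 120;-0.04 -0.08 0 0 0 0 120;-0.04 -0.08 0 0 0 0 120")

```text
time: 11.0
ee_pos: [544.9, 189.7, 201.7]
tcp_rot: [2.119, 0.207, -2.121]
force: [-0.0, 0.5, -0.1]
opening: 0.394
```

Run:
```python
from h import *
s=st(); go(s,[545.4,190,160]);go(s,[545.4,190,132])
from workcell import optics
import cv2
b=optics.camera("side")["color"][:,:,::-1][150:300,230:430]
for z in(0,47,65.5): print(proj(CS,s["ee_pos"]-[0,0,z]))
cv2.imwrite("pics/c2.png",cv2.resize(b,None,fx=3.5,fy=3.5,interpolation=cv2.INTER_CUBIC))
```

```text
t 11.0 pos [544.9 189.7 201.7] F [-0.03  0.46 -0.11] open 0.394 q [0.2  0.52 1.5  0.   1.12 1.58]
shift m [ 0.0417 -0.0001 -0.0005] turn [0.16 0.04 0.05]
shift m [ 0.0697 -0.0001 -0.0006] turn [0.16 0.04 0.05]
[324.5283182  167.08756848]
[324.40380253 194.28323554]
[324.35699942 204.50557817]
```

View pics/c2.png

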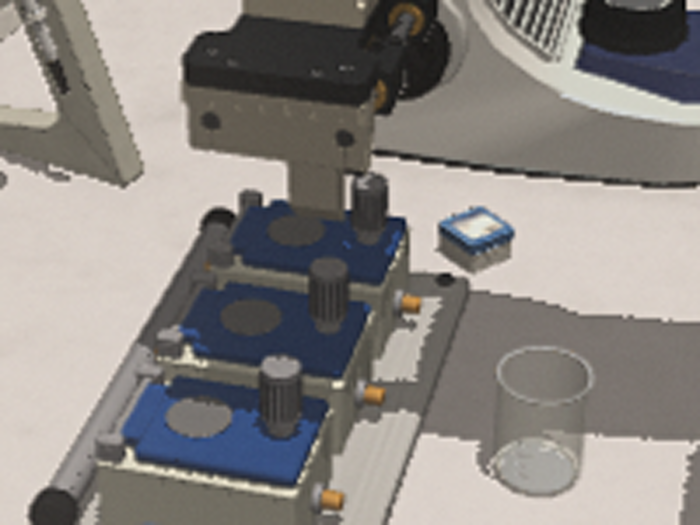

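Picture: the finger is at (320,203), directly above the middle head at (324,234), and aligned. Descending and gripping.

Call:
carry_out(targets="0.03 0 -0.0005 0 0 0 120;0.05 0 -0.0005 0 0 0 120;0.068 0 -0.0005 0 0 0 120;0.068 0 -0.0005 0 0 0 120;0.068 0 -0.0005 0 0 0 120;0.068 0 -0.0005 0 0 0 255;0.068 0 -0.0005 0 0 0 255;0.068 0 -0.0005 0 0 0 255;0.068 0 -0.0005 0 0 0 255;0.068 0 -0.0005 0 0 0 255;0.068 0 -0.0005 0 0 0 255;0.068 0 -0.0005 0 0 0 255")

```text
time: 12.25
ee_pos: [545.6, 189.5, 133.9]
tcp_rot: [2.119, 0.206, -2.12]
force: [1.5, -4.2, 0.9]
opening: 0.187
```

Run:
```python
from h import *
s=st(); p0=s["ee_pos"]
# lift: head centre relative to hinge (-70,25)
u=np.array([np.cos(YAW),np.sin(YAW),0])
for a in (5,10,15,20,25,30,35,40,45,48,50,52,55):
    c,n=np.cos(np.radians(a)),np.sin(np.radians(a))
    dx=-70*c+25*n+70; dz=70*n+25*c-25
    tl=min(a,25)*0.0
    t=np.radians(tl); g=47.
    print(a,end=" "); go(s,p0+u*(dx+g*np.sin(t))+np.array([0,0,dz+g*(np.cos(t)-1)]),tilt=tl)
```

```text
t 12.25 pos [545.6 189.5 133.9] F [ 1.45 -4.21  0.9 ] open 0.187 q [0.2  0.6  1.57 0.   0.97 1.58]
5 shift m [-0.006   0.     -0.0024] turn [0.15 0.03 0.01]
10 shift m [-0.0118  0.     -0.0054] turn [0.15 0.03 0.01]
15 shift m [-0.0173  0.     -0.0088] turn [0.15 0.03 0.01]
20 shift m [-0.0224  0.     -0.0128] turn [0.15 0.03 0.01]
25 shift m [-0.0272  0.     -0.0171] turn [0.15 0.03 0.01]
30 shift m [-0.0317  0.0001 -0.0219] turn [0.15 0.03 0.01]
35 shift m [-0.0356  0.0001 -0.027 ] turn [0.15 0.03 0.01]
40 shift m [-0.0392  0.0001 -0.0324] turn [0.15 0.03 0.01]
45 shift m [-0.0422  0.0001 -0.0382] turn [0.15 0.03 0.01]
48 shift m [-0.0438  0.0001 -0.0417] turn [0.15 0.03 0.01]
50 shift m [-0.0447  0.0001 -0.0441] turn [0.15 0.03 0.01]
52 shift m [-0.0456  0.0001 -0.0466] turn [0.15 0.03 0.01]
55 shift m [-0.0467  0.0001 -0.0503] turn [0.15 0.03 0.01]
```

Call:
carry_out(targets="-0.006 0 -0.0024 0 0 0 255;-0.0118 0 -0.0054 0 0 0 255;-0.0173 0 -0.0088 0 0 0 255;-0.0224 0 -0.0128 0 0 0 255;-0.0224 0 -0.0128 0 0 0 255")

```text
time: 12.75
ee_pos: [558.2, 191.9, 156.9]
tcp_rot: [2.119, 0.206, -2.121]
force: [-3.4, -3.5, -3.0]
opening: 0.187
```

Run:
```python
from h import *
s=st(); print(s["wrist_torque"])
from workcell import optics
import cv2
b=optics.camera("side")["color"][:,:,::-1][150:300,230:430]
cv2.imwrite("pics/c3.png",cv2.resize(b,None,fx=3.5,fy=3.5,interpolation=cv2.INTER_CUBIC))
```

```text
t 12.75 pos [558.2 191.9 156.9] F [-3.4  -3.54 -2.96] open 0.187 q [0.2  0.59 1.51 0.   1.04 1.58]
[-0.70271899  0.63460233 -0.0519497 ]
```

View pics/c3.png

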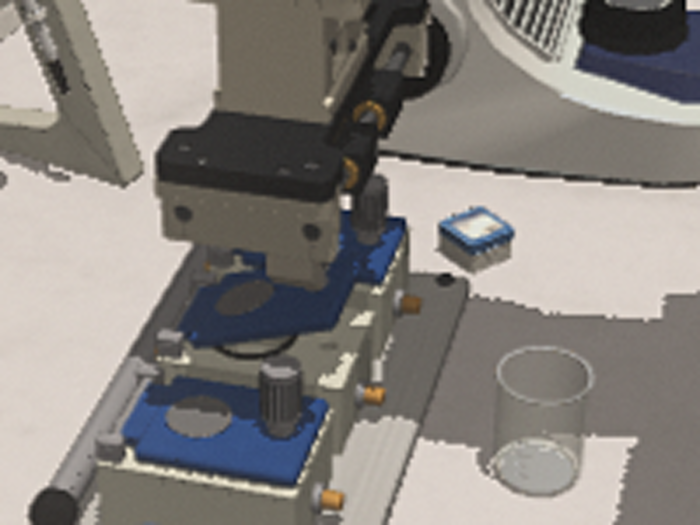

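The middle cap is lifting (edge at about (325,240)), its seal ring shows, and forces are low. Continuing along the arc.

Call:
carry_out(targets="-0.0042 0 -0.0043 0 0 0 255;-0.0087 0 -0.0091 0 0 0 255;-0.0126 0 -0.0142 0 0 0 255;-0.0162 0 -0.0196 0 0 0 255;-0.0192 0 -0.0254 0 0 0 255;-0.0217 0 -0.0313 0 0 0 255;-0.023 0 -0.035 0 0 0 255;-0.023 0 -0.035 0 0 0 255;-0.023 0 -0.035 0 0 0 255")

```text
time: 13.7
ee_pos: [592.4, 198.5, 180.3]
tcp_rot: [2.118, 0.206, -2.121]
force: [-2.8, -3.9, -0.5]
opening: 0.185
```

Run:
```python
from h import *
s=st(); print(s["wrist_torque"])
from workcell import optics,spotter
import cv2
p=optics.camera("side")
for d in spotter.mark_of(p,"bolt_2"): print(d)
cv2.imwrite("pics/c4.png",cv2.resize(p["color"][:,:,::-1][150:360,230:430],None,fx=2.8,fy=2.8,interpolation=cv2.INTER_CUBIC))
p=optics.camera("top");cv2.imwrite("pics/t4.png",p["color"][:,:,::-1])
for t in("white_bottle","coverslip_box","beaker"): print(t,[(np.round(d["location"],1),d["score"]) for d in spotter.mark_of(p,t)][:2])
```

```text
t 13.7 pos [592.4 198.5 180.3] F [-2.84 -3.93 -0.53] open 0.185 q [ 0.2   0.62  1.38 -0.    1.14  1.58]
[-0.725032   0.765389   0.0126166]
{'location': [312.7, 261.7], 'score': 0.83}
{'location': [332.8, 211.4], 'score': 0.68}
{'location': [295.4, 205.0], 'score': 0.39}
white_bottle [(array([245.8, 224.9]), 0.81)]
coverslip_box []
beaker [(array([355.4, 285.2]), 0.53)]
```

View pics/c4.png

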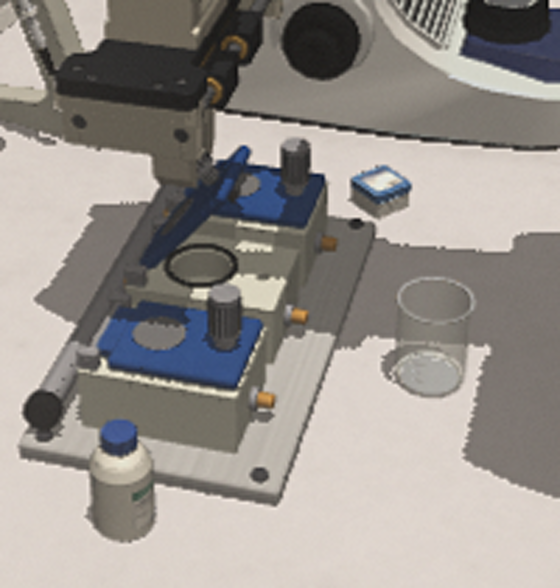

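View pics/t4.png

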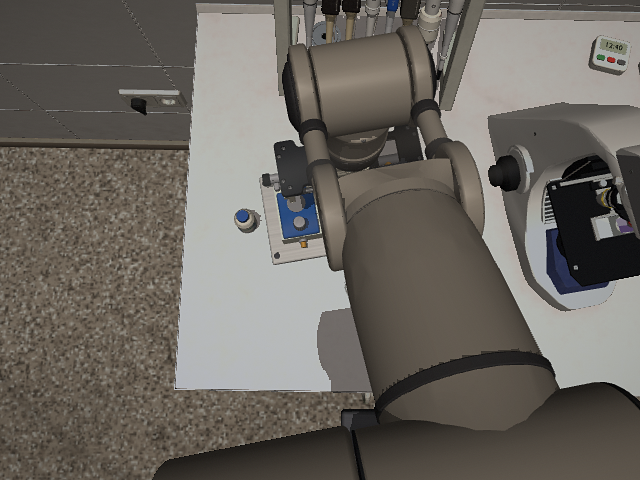

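Call:
carry_out(targets="0 0 0 0 0 0 255;0 0 0 0 0 0 255;0 0 0 0 0 0 255;0 0 0 0 0 0 255;0 0 0 0 0 0 255;0 0 0 0 0 0 255;0 0 0 0 0 0 255;0 0 0 0 0 0 255")

```text
time: 14.8
ee_pos: [592.4, 198.5, 180.4]
tcp_rot: [2.118, 0.206, -2.121]
force: [-3.4, -3.2, -2.5]
opening: 0.186
```

Run:
```python
from h import *
s=st()
from workcell import optics,hand_in
import cv2
p=optics.camera("side")
cv2.imwrite("pics/c5.png",cv2.resize(p["color"][:,:,::-1][150:360,230:430],None,fx=2.8,fy=2.8))
```

```text
t 14.8 pos [592.4 198.5 180.4] F [-3.39 -3.22 -2.47] open 0.186 q [ 0.2   0.62  1.38 -0.    1.14  1.58]
```

View pics/c5.png

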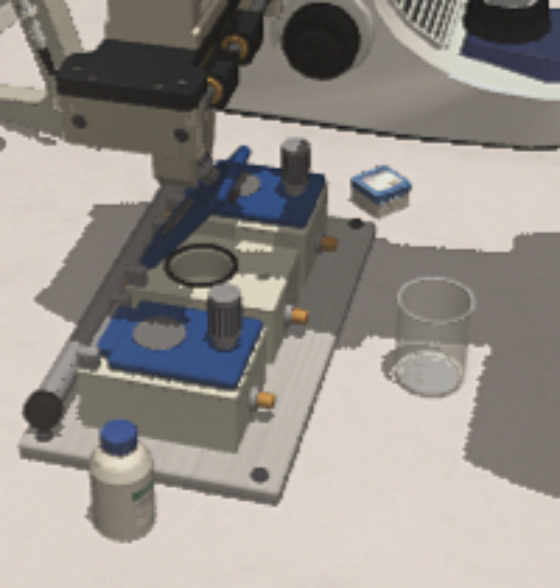

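The picture hasn't changed after a 0.8 s hold: the middle cap is steeply open in the gripper with the seal exposed at about (302,245), and the bottle, box and beaker are still in place.

```bash
python3 -c "
from workcell import hand_in
print(hand_in())"
```

```text
the job is handed in; nothing more can be done
None
```

The middle bolt is the loose one. The arm is holding its blue cap open by the bolt head at about 53°, and I handed the job in like that at about 15 s of the 56 s allowed.

- **Taps, left to right:** the left bolt gave about 0.7 mm at 12 N, so it is tight. The middle one gave about 6 mm, with the force rising from 1 to 4.6 N. The right one gave about 0.8 mm at 11.5 N, so it is tight too.
- **Cap angle:** the 53° is worked out from how far the gripper moved and the hinge position. The side picture shows the cap steeply open with the seal exposed, but I did not measure the angle from the picture.
- **Hold:** pose and grip did not change over a 0.8 s hold before hand-in, with about 5 N on the wrist. The gripper stayed upright, so the bolt head turned a little between the pads during the lift.
- **Bystanders:** the bottle, small box and beaker stand where they were in the last side picture. In the last top view the trained network found the bottle and beaker within 3 pixels of where they started, but missed the box because the arm hid it there.
- **Disagreement:** the two cameras differed by about 5 mm on where the manifold stands. I used one combined fit to both, and the taps and grasp all landed.

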